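# Sort the electrical parts back into their trays after practice

### The job

Clear the practice parts off the bench into their trays: stand one circuit breaker in each bay of the two-bay tray, put both lampholders in the round dish, and lay the terminal strip in the undivided rectangular tray. Every part must end flat on the floor of its tray, the right way up as it started, and must never be tipped over on the way; leave the multimeter and the screwdriver where they are.

Things in the scene. Friction and masses are not known exactly. Their poses are not given: they have to be found in the camera images.
- breaker_a_center (a point): Two-pole modular circuit breaker, white plastic with grey seam and a black toggle on top, standing on its flat rail side on the bench. Its body is a block 85 long (x) x 36 wide (y) x 38 high; on that, at mid-length, a nose 45 long x 36 wide up to 54, and the toggle up to 60. Smooth parallel sides 36 apart (grip across y). About 220 g. Point: its centre, 30 above its underside; z up. The two breakers are identical and interchangeable. All sizes in mm.
- breaker_b_center (a point): Two-pole modular circuit breaker, white plastic with grey seam and a black toggle on top, standing on its flat rail side on the bench. Its body is a block 85 long (x) x 36 wide (y) x 38 high; on that, at mid-length, a nose 45 long x 36 wide up to 54, and the toggle up to 60. Smooth parallel sides 36 apart (grip across y). About 220 g. Point: its centre, 30 above its underside; z up. The two breakers are identical and interchangeable. All sizes in mm.
- holder_a_center (a point): Round black lampholder standing on its base, its open mouth (brass contact inside) upwards: base disc 50 in diameter and 10 high, above it a round body 44 in diameter, in all 44 high. About 80 g. Point: its centre, 22 above its underside, on the axis; z up. The two lampholders are identical and interchangeable. All sizes in mm.
- holder_b_center (a point): Round black lampholder standing on its base, its open mouth (brass contact inside) upwards: base disc 50 in diameter and 10 high, above it a round body 44 in diameter, in all 44 high. About 80 g. Point: its centre, 22 above its underside, on the axis; z up. The two lampholders are identical and interchangeable. All sizes in mm.
- strip_center (a point): Terminal strip: narrow white ribbed plastic bar with a row of eight brass screws on top, lying flat, screws up, on the bench; 100 long (x) x 24 wide (y) x 22 high. Grip across y. About 70 g. Point: its centre, 11 above its underside; z up. All sizes in mm.
- twobay_tray: Grey rectangular sheet tray with bright metal edges and one dividing wall, fixed to the bench: 115 (x) x 200 (y) outside, 16 high over all, walls and floor 5 thick. The divider runs along x at y = 0 and makes two equal bays, each 105 (x) x 92 (y) inside, centred at y = +49 and y = -49. Origin: centre of its underside; the floor inside is 5 above it. A breaker stands in a bay with its 85 length along the tray's x. All sizes in mm.
- round_dish: Grey round dish with a bright metal edge, fixed to the bench: 184 in diameter outside, 20 high, wall 4, floor 5 thick (inside diameter 176). Origin: centre of its underside. Both lampholders fit side by side, each about 40 off the centre; one in the very middle would leave too little room for the other. All sizes in mm.
- long_tray: Grey rectangular tray with bright metal edges, without a divider, the smallest of the three, fixed to the bench: 90 (x) x 150 (y) outside, 20 high, walls and floor 5 thick (inside 80 x 140). Origin: centre of its underside; the long side is y. All sizes in mm.
- meter_center (a point): Bystander: yellow multimeter lying flat at one side of the work, 145 (x) x 75 (y) x 42 high, loose, not to be moved. Point: its centre, 17 above the bench. All sizes in mm.
- screwdriver: Bystander: loose screwdriver about 200 long lying about along x at the other side of the work, not to be moved. Red handle, steel shaft, 26 high. Origin: at mid-length, on the bench below its axis. All sizes in mm.

How it is judged (in metres and radians):
At the end, for the whole second after the job is handed in: Breakers: one in each bay, within 20 mm (x) and 30 mm (y) of its centre. Lampholders: within 66 mm of the dish centre. Strip: within 32 mm (x) and 28 mm (y) of the undivided tray's centre. All on the tray floor (to 5 mm), within 0.12 rad of upright, at rest (((x of breaker_a_center in the frame of twobay_tray between -0.02 and 0.02 m and y of breaker_a_center in the frame of twobay_tray between 0.019 and 0.079 m and x of breaker_b_center in the frame of twobay_tray between -0.02 and 0.02 m and y of breaker_b_center in the frame of twobay_tray between -0.079 and -0.019 m) or (x of breaker_a_center in the frame of twobay_tray between -0.02 and 0.02 m and y of breaker_a_center in the frame of twobay_tray between -0.079 and -0.019 m and x of breaker_b_center in the frame of twobay_tray between -0.02 and 0.02 m and y of breaker_b_center in the frame of twobay_tray between 0.019 and 0.079 m)) and z of each of breaker_a_center, breaker_b_center in the frame of twobay_tray below 0.04 m and horizontal distance between each of holder_a_center, holder_b_center and round_dish below 0.066 m and z of each of holder_a_center, holder_b_center in the frame of round_dish below 0.032 m and x of strip_center in the frame of long_tray between -0.032 and 0.032 m and y of strip_center in the frame of long_tray between -0.028 and 0.028 m and z of strip_center in the frame of long_tray below 0.021 m and angle between each of breaker_a_center, breaker_b_center, holder_a_center, holder_b_center, strip_center's own z axis and vertical below 0.12 rad and linear speed of each of breaker_a, breaker_b, holder_a, holder_b, strip below 0.02 m/s); the robot touches nothing.
It fails at once if a breaker is tipped over (more than 1 rad) (angle between any of breaker_a_center, breaker_b_center's own z axis and vertical above 1 rad).
It fails at once if a lampholder is tipped over (more than 1 rad) (angle between any of holder_a_center, holder_b_center's own z axis and vertical above 1 rad).
It fails at once if the terminal strip is tipped over (more than 1 rad) (angle between strip_center's own z axis and vertical above 1 rad).
It fails at once if the multimeter is moved more than 20 mm (distance of meter_center from where it was at the start of the episode above 0.02 m).
It fails at once if the screwdriver is moved more than 20 mm (distance of screwdriver from where it was at the start of the episode above 0.02 m).
It also fails if it takes over 131 s, if anything falls off the work surface, if the arm or the gripper's body presses on something with over 40 N, if the wrist force passes 120 N, or if a joint passes its speed limit or range.

### The arm

A 6-joint arm with a two-finger parallel gripper is mounted at the origin on the work surface. World frame = base frame: x ahead of the robot, y to its left, z up, the work surface at z = 0. Lengths are in mm, angles in rad, forces in N, time in s.
With the tool pointing down it reaches from about 350 to 875 mm from the base axis. Payload 4.2 kg.
Tool frame: the origin (TCP) lies at the very end of the fingers, on their centre line; the grasp point (between the pads) lies 19 mm behind it; z points along the fingers, y is the line along which they close (so a half turn about z gives the same grasp; the last joint's range is limited). The gripper opens to 85 mm and grips with 20 to 120 N. Pads are 22 mm wide; open, the fingers measure 114 mm over their backs; the gripper's body (76 mm by 85 mm) begins 54 mm behind the grasp point. The pads swing forward as they close: fully open they stand 13 mm farther back than shut.
Start: joints at [1.479, 0.385, 0.008, 0, -1.194, -0.259], TCP at [214.748, 586.926, 231.312] pointing down, gripper open.
Joint ranges: [-3.14, 3.14], [-1.21, 2.06], [-1.07, 1.41], [-3.16, 2.05], [-2.99, -0.16], [-3.1, 3.1]. Speed limits (rad/s): [2.79, 2.79, 3.14, 3.14, 3.14, 3.14].

### API

Orientations are given as a unit quaternion [x, y, z, w].
In Python, from bench import arm, optics gives the robot as it stands. The module is installed in compiled form; this text tells all that it offers.
- The arm moves only by the tool step_arm, never from a script. Its argument "motion" is a list of rows, each an object with "dr": the turn, a rotation vector about the tool's x, y, z in units of 8 degrees (1.0 is 8 degrees), a list of three; "slide": the shift along the tool's x, y, z in mm, a list of three; "jaw": the finger opening in mm, from 0 to 85.4. A call has exactly 8 rows; each row is the pose to reach, as a shift and turn from the pose commanded when the call began, along the tool's axes at that moment; what a row does not reach only later rows make up. A row lasts 1/8 s, in which the tool goes at most 62.5 mm and 10.7 degrees, less where a joint would pass 70% of its speed; a pose out of reach is approached as far as the arm can. A call with a gripper value outside its range is refused whole. The fingers move at their own pace and stop on an object; the grip force is fixed at half the most. Time passes only in rows, so rows that repeat a pose let the fingers close, or fill a call up. It gives the time, the measured TCP pose, the force, the opening and the grip force at its end, in the units of the state.
- arm.read_state(): the state, without advancing time (a new reading comes with each control period).
- optics.get_image(name): name is "scene" or "top" or "wrist"; returns the picture (384x512x3 uint8, blue, green, red); there is no depth.
- optics.camera_info(name): a dict with "camera_matrix" (3x3 intrinsics, pixels), "view" (4x4, takes a point from world to camera coordinates); the wrist camera has in their place "T_tool_cam" (4x4, takes a point from camera to tool coordinates, whose origin is the TCP and whose axes are the flange's). Camera axes: x right, y up, looking along -z (the intrinsics and any distortion apply to the point x, -y, -z); pixel columns grow to the right and rows downward; lengths in mm; the calibration is good to about 2 mm. A picture is of the moment at which its call begins: read the wrist's pose just before it. camera_info takes no time and is no camera call.
- arm.job_done(): hands the job in; it is judged then, once.
The state is a dict: "clock": time; "joints": joint angles; "joint_vel": joint speeds; "joint_efforts": joint torques, N m; "position": TCP position; "ee_rot": TCP orientation; "contact_force": force on the tool from outside, world axes, zero at the start; "wrist_torque": the same for the moment, N m; "gripper_width": finger opening in mm; "grasp_force": force on a finger pad.
Only numpy, scipy, OpenCV 4.12 (cv2) and the standard library are available. Lean on these libraries where they do the work, as an engineer would, in place of code of your own. Each camera call takes 0.05 s, during which the arm holds its last target. There are 200 camera calls.

## Working session

There is one attempt and no reset: what is moved stays moved. The work goes in short steps, Python scripts to look and compute and a tool call to move; the robot and the scene stay as the last step left them, time stands still between calls to the robot, and variables do not carry over. Pictures are saved under pics/ and viewed, at most 14 in all, crops included, and the job is handed in when it is done.

Besides the shell and the picture viewer there is one more tool, called after "Emit:" in YAML: its name, and indented under it one key for each argument. step_arm: Moves the arm, as the interface text tells. Its arguments: {"type":"object","properties":{"motion":{"type":"array","items":{"type":"object","properties":{"dr":{"type":"array","items":{"type":"number"}},"slide":{"type":"array","items":{"type":"number"}},"jaw":{"type":"number"}}}}},"required":["motion"]}

```bash
mkdir -p pics
python3 - <<'E'
from bench import arm, optics
import cv2,numpy as np
np.set_printoptions(suppress=True,precision=3)
s=arm.read_state();print(s)
for n in("scene","top"):
    cv2.imwrite(f"pics/{n}0.png",optics.get_image(n))
for n in("scene","top","wrist"):print(n,optics.camera_info(n))
E
```

```text
{'clock': 0.0, 'joints': array([ 1.479,  0.386,  0.007, -0.   , -1.194, -0.259]), 'joint_vel': array([ 0.002,  0.   ,  0.002,  0.   ,  0.001, -0.001]), 'joint_efforts': array([  0.   , -39.229,  18.839,   4.186,  -0.005,   0.   ]), 'position': array([214.572, 586.347, 230.19 ]), 'ee_rot': array([ 0.985, -0.175, -0.   ,  0.001]), 'contact_force': array([ 0.572, -0.692,  0.338]), 'wrist_torque': array([-0.009, -0.001, -0.04 ]), 'grasp_force': 0.0, 'gripper_width': 85.42095193862278}
scene {'camera_matrix': array([[485.55 ,   0.   , 258.689],
       [  0.   , 485.55 , 192.562],
       [  0.   ,   0.   ,   1.   ]]), 'view': array([[    0.693,     0.721,     0.022,  -348.323],
       [   -0.494,     0.452,     0.742,   189.091],
       [    0.525,    -0.525,     0.67 , -1861.986],
       [    0.   ,     0.   ,     0.   ,     1.   ]])}
top {'camera_matrix': array([[415.626,   0.   , 246.534],
       [  0.   , 415.626, 193.148],
       [  0.   ,   0.   ,   1.   ]]), 'view': array([[   -0.029,    -1.   ,    -0.002,    14.025],
       [    0.985,    -0.029,     0.172,  -487.316],
       [   -0.172,     0.003,     0.985, -1131.974],
       [    0.   ,     0.   ,     0.   ,     1.   ]])}
wrist {'camera_matrix': array([[270.339,   0.   , 252.651],
       [  0.   , 270.339, 196.935],
       [  0.   ,   0.   ,   1.   ]]), 'T_tool_cam': array([[  -0.001,    0.963,    0.27 ,   67.894],
       [   1.   ,    0.001,   -0.   ,   -2.453],
       [  -0.   ,    0.27 ,   -0.963, -141.098],
       [   0.   ,    0.   ,    0.   ,    1.   ]])}
```

View pics/top0.png

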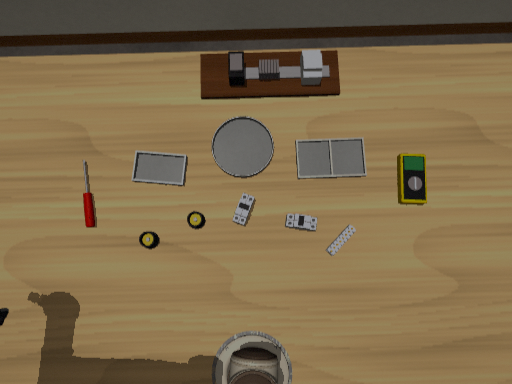

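View pics/scene0.png

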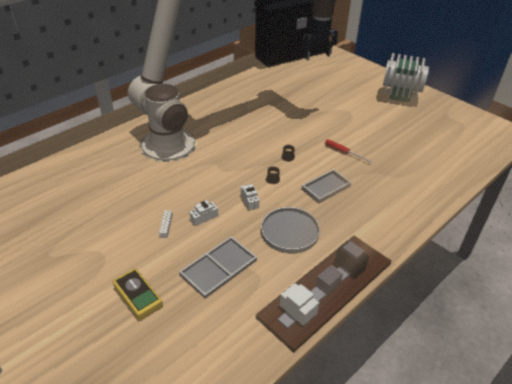

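The top view shows the two-bay tray (331,158), dish (243,147), long tray (160,168), breakers (244,209) and (302,222), strip (341,240), lampholders (149,240) and (196,219), with the meter at right and the screwdriver at left. The scene view agrees.

```bash
cat > h.py <<'E'
import numpy as np,cv2
from scipy.spatial.transform import Rotation as R
from bench import arm,optics
np.set_printoptions(suppress=True,precision=1)
def cam(name,s=None):
    i=optics.camera_info(name);K=i["camera_matrix"]
    if name=="wrist":
        T=np.eye(4);T[:3,:3]=R.from_quat(s["ee_rot"]).as_matrix();T[:3,3]=s["position"]
        M=T@i["T_tool_cam"]
    else: M=np.linalg.inv(i["view"])
    return K,M
def cast(uv,z,KM):
    K,M=KM;uv=np.atleast_2d(uv).astype(float)
    d=np.c_[(uv[:,0]-K[0,2])/K[0,0],-(uv[:,1]-K[1,2])/K[1,1],-np.ones(len(uv))]@M[:3,:3].T
    o=M[:3,3];return (o+d*((z-o[2])/d[:,2])[:,None])
def blobs(mask,amin):
    cs,_=cv2.findContours(mask.astype(np.uint8),cv2.RETR_EXTERNAL,cv2.CHAIN_APPROX_NONE)
    return [c for c in cs if cv2.contourArea(c)>amin]
def rect(c,z,KM):
    p=cast(c[:,0,:],z,KM)[:,:2].astype(np.float32)
    (x,y),(a,b),t=cv2.minAreaRect(p)
    if b>a:a,b,t=b,a,t+90
    return np.array([x,y,a,b,(t+90)%180-90])  # centre, long, short, yaw of long side deg
E
python3 - <<'E'
from h import *
im=cv2.imread("pics/top0.png");KM=cam("top")
hsv=cv2.cvtColor(im,cv2.COLOR_BGR2HSV);H,S,V=[hsv[...,i].astype(int) for i in range(3)]
roi=np.zeros(V.shape,bool);roi[105:260,60:440]=1
nw=roi&((S<50)|(V<70)|(S>190))
nw=cv2.morphologyEx(nw.astype(np.uint8),cv2.MORPH_CLOSE,np.ones((3,3)))
for c in blobs(nw,40):
    x,y,w,h=cv2.boundingRect(c);print((x+w//2,y+h//2,w,h),"z16",rect(c,16,KM),"z44",rect(c,44,KM))
E
```

```text
(149, 240, 20, 17) z16 [365.6 281.4  54.6  45.2  88.3] z44 [363.7 274.8  53.3  44.1  88.3]
(341, 240, 30, 31) z16 [ 350.8 -263.4  101.8   25.5  -45.2] z44 [ 349.3 -257.1   99.4   24.8  -45.2]
(301, 222, 32, 18) z16 [ 405.3 -153.    87.8   43.1   80.1] z44 [ 402.5 -149.3   85.7   42.    80.1]
(196, 220, 19, 17) z16 [418.6 146.4  51.7  45.9  88.3] z44 [415.4 143.   50.5  44.8  88.3]
(243, 209, 21, 33) z16 [447.8  11.   88.3  39.1 -22.4] z44 [443.9  10.8  86.2  38.2 -22.4]
(89, 193, 12, 67) z16 [506.8 461.2 198.6  26.9   7.8] z44 [501.6 450.4 193.9  26.2   7.8]
(412, 179, 30, 50) z16 [ 521.9 -480.8  147.8   83.7   -3.6] z44 [ 516.3 -469.4  144.3   81.7   -3.6]
(159, 168, 55, 36) z16 [575.4 252.5 155.   94.   83.4] z44 [568.5 246.6 151.4  91.8  83.4]
(331, 158, 72, 41) z16 [ 590.6 -248.6  202.   117.3  -89.6] z44 [ 583.4 -242.6  197.2  114.5  -89.6]
(243, 147, 62, 61) z16 [631.7   7.6 183.1 180.2  -1.7] z44 [623.5   7.5 178.8 176.   -1.7]
```

```bash
cat >> h.py <<'E'
def plan(*targets):
    """each (x,y,z,yaw): slide/dr from the present pose, dr in 8 deg"""
    s=arm.read_state();Rc=R.from_quat(s["ee_rot"])
    x=Rc.as_matrix()[:,0]
    print("at",s["position"],"yaw",np.degrees(np.arctan2(x[1],x[0])),"j6",np.degrees(s["joints"][5]),"t",s["clock"],"w",s["gripper_width"])
    for t in targets:
        Rt=R.from_euler("ZX",[t[3],180],degrees=True)
        print(t,"slide",Rc.inv().apply(np.array(t[:3])-s["position"]),"dr",np.round((Rc.inv()*Rt).as_rotvec(degrees=True)/8,2))
E
python3 -c "
from h import *
plan((364,278,170,0))"
```

```text
at [214.6 586.5 230.3] yaw -20.107063986055508 j6 -14.81693848501892 t 0.1 w 85.62133631760739
(364, 278, 170, 0) slide [246.4 238.2  60.8] dr [ 0.   0.  -2.5]
```

Emit:
step_arm:
  motion:
    - {"slide": [30, 29, 8], "dr": [0, 0, -0.3], "jaw": 85}
    - {"slide": [70, 68, 18], "dr": [0, 0, -0.7], "jaw": 85}
    - {"slide": [112, 108, 28], "dr": [0, 0, -1.1], "jaw": 85}
    - {"slide": [154, 149, 38], "dr": [0, 0, -1.6], "jaw": 85}
    - {"slide": [196, 189, 48], "dr": [0, 0, -2.0], "jaw": 85}
    - {"slide": [232, 224, 57], "dr": [0, 0, -2.4], "jaw": 85}
    - {"slide": [246, 238, 61], "dr": [0, 0, -2.5], "jaw": 85}
    - {"slide": [246, 238, 61], "dr": [0, 0, -2.5], "jaw": 85}

```text
clock: 1.1
position: [364.0, 277.3, 169.8]
ee_rot: [1.0, -0.002, -0.0, 0.001]
contact_force: [0.4, -0.3, 0.4]
gripper_width: 85.1
grasp_force: 0.0
```

Run:
```python
from h import *
plan((364,278,16,0))
cv2.imwrite("pics/w1.png",optics.get_image("wrist"))
```

```text
at [364.  277.3 169.8] yaw -0.2536189381553828 j6 32.02326169362089 t 1.1 w 85.10404611067608
(364, 278, 16, 0) slide [  0.1  -0.8 153.8] dr [ 0.  0. -0.]
```

View pics/w1.png

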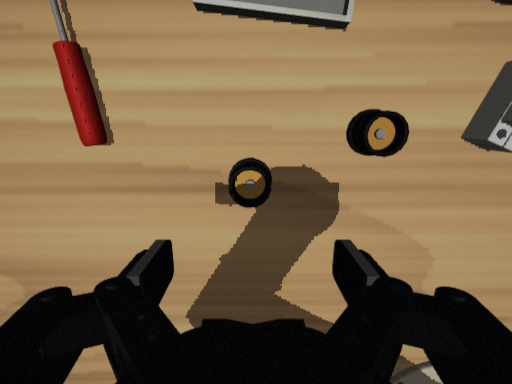

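The wrist view shows holder B's mouth near (250,183) with the rim centre about (250,181), holder A's mouth at (381,133), and the long tray and screwdriver handle at top.

```bash
cat >> h.py <<'E'
def look(name):
    s=arm.read_state();im=optics.get_image("wrist");cv2.imwrite(f"pics/{name}.png",im)
    return im,cam("wrist",s)
E
python3 - <<'E'
from h import *
im=cv2.imread("pics/w1.png");KM=cam("wrist",arm.read_state())
dark=(im.max(2)<45)
for c in blobs(dark[:220],300):
    print(cv2.boundingRect(c),"mean44",cast(c[:,0,:].mean(0),44,KM)[0],"z22",rect(c,22,KM))
hsv=cv2.cvtColor(im,cv2.COLOR_BGR2HSV)
print(cast([[250,181],[381,133]],44,KM), cast([[250,183],[381,133]],20,KM))
E
```

```text
(228, 158, 44, 49) mean44 [372.8 283.8  44. ] z22 [367.9 284.4  53.8  47.2  -0.3]
(347, 110, 62, 46) mean44 [421.7 160.8  44. ] z22 [420.3 150.8  64.   45.3  85.7]
(194, 3, 155, 26) mean44 [520.5 265.   44. ] z22 [527.5 262.7 144.9   5.7  83.4]
[[374.5 283.6  44. ]
 [421.1 157.1  44. ]] [[367.  283.8  20. ]
 [420.1 146.   20. ]]
```

Emit:
step_arm:
  motion:
    - {"slide": [2, -2, 20], "jaw": 85}
    - {"slide": [4, -4, 55], "jaw": 85}
    - {"slide": [6, -6, 95], "jaw": 85}
    - {"slide": [6, -6, 130], "jaw": 85}
    - {"slide": [6, -6, 150], "jaw": 85}
    - {"slide": [6, -6, 154], "jaw": 85}
    - {"slide": [6, -6, 154], "jaw": 38}
    - {"slide": [6, -6, 154], "jaw": 38}

```text
$.motion[0]: bad value
```

Emit:
step_arm:
  motion:
    - {"slide": [0, 0, 0], "jaw": 38}
    - {"slide": [0, 0, 0], "jaw": 38}
    - {"slide": [0, 0, 0], "jaw": 38}
    - {"slide": [0, 0, -5], "jaw": 38}
    - {"slide": [0, 0, -30], "jaw": 38}
    - {"slide": [0, 0, -70], "jaw": 38}
    - {"slide": [0, 0, -100], "jaw": 38}
    - {"slide": [0, 0, -104], "jaw": 38}

```text
$.motion[0]: bad value
```

Run:
```python
from h import *
plan((671,8,80,0),(671,8,22,0))
look("w2")
```

```text
at [364.1 278.5 170.2] yaw -0.1831525755515982 j6 32.00610223281377 t 1.15 w 85.05977253192638
(671, 8, 80, 0) slide [307.8 269.5  90.2] dr [ 0.  0. -0.]
(671, 8, 22, 0) slide [307.8 269.5 148.2] dr [ 0.  0. -0.]
```

View pics/w2.png

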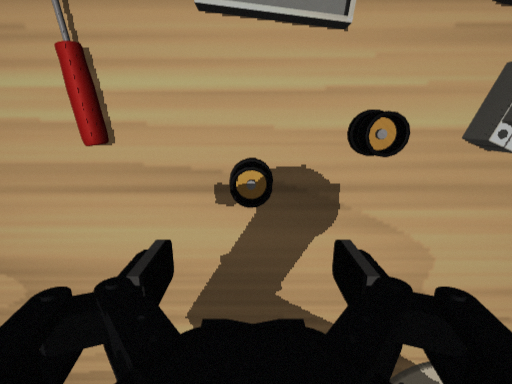

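Both moves were refused because every row needs "dr", so this view is unchanged: holder B's rim is still at (251,183). I'll repeat the moves with "dr" filled in.

Emit:
step_arm:
  motion:
    - {"slide": [2, -2, 20], "dr": [0, 0, 0], "jaw": 85}
    - {"slide": [4, -4, 55], "dr": [0, 0, 0], "jaw": 85}
    - {"slide": [6, -6, 95], "dr": [0, 0, 0], "jaw": 85}
    - {"slide": [6, -6, 130], "dr": [0, 0, 0], "jaw": 85}
    - {"slide": [6, -6, 150], "dr": [0, 0, 0], "jaw": 85}
    - {"slide": [6, -6, 154], "dr": [0, 0, 0], "jaw": 85}
    - {"slide": [6, -6, 154], "dr": [0, 0, 0], "jaw": 38}
    - {"slide": [6, -6, 154], "dr": [0, 0, 0], "jaw": 38}

```text
clock: 2.2
position: [370.3, 285.7, 17.3]
ee_rot: [1.0, -0.001, 0.001, -0.001]
contact_force: [-0.8, -1.2, 0.8]
gripper_width: 51.2
grasp_force: 0.4
```

Emit:
step_arm:
  motion:
    - {"slide": [0, 0, 0], "dr": [0, 0, 0], "jaw": 38}
    - {"slide": [0, 0, 0], "dr": [0, 0, 0], "jaw": 38}
    - {"slide": [0, 0, 0], "dr": [0, 0, 0], "jaw": 38}
    - {"slide": [0, 0, -5], "dr": [0, 0, 0], "jaw": 38}
    - {"slide": [0, 0, -30], "dr": [0, 0, 0], "jaw": 38}
    - {"slide": [0, 0, -70], "dr": [0, 0, 0], "jaw": 38}
    - {"slide": [0, 0, -100], "dr": [0, 0, 0], "jaw": 38}
    - {"slide": [0, 0, -104], "dr": [0, 0, 0], "jaw": 38}

```text
clock: 3.2
position: [370.8, 286.0, 122.7]
ee_rot: [1.0, -0.001, 0.002, -0.002]
contact_force: [0.3, 0.4, -0.8]
gripper_width: 42.3
grasp_force: 60.9
```

Run:
```python
from h import *
plan((671,8,120,0),(671,8,22,0))
```

```text
at [370.8 286.  122.7] yaw -0.09660681682322023 j6 32.29420210481086 t 3.2 w 42.2710876148388
(671, 8, 120, 0) slide [300.7 277.5   2.4] dr [-0. -0. -0.]
(671, 8, 22, 0) slide [300.4 278.  100.4] dr [-0. -0. -0.]
```

Emit:
step_arm:
  motion:
    - {"slide": [20, 18, 0], "dr": [0, 0, 0], "jaw": 38}
    - {"slide": [55, 50, 0], "dr": [0, 0, 0], "jaw": 38}
    - {"slide": [97, 90, 0], "dr": [0, 0, 0], "jaw": 38}
    - {"slide": [140, 130, 0], "dr": [0, 0, 0], "jaw": 38}
    - {"slide": [183, 169, 0], "dr": [0, 0, 0], "jaw": 38}
    - {"slide": [225, 208, 0], "dr": [0, 0, 0], "jaw": 38}
    - {"slide": [265, 245, 0], "dr": [0, 0, 0], "jaw": 38}
    - {"slide": [291, 268, 0], "dr": [0, 0, 0], "jaw": 38}

```text
clock: 4.2
position: [661.2, 14.1, 118.3]
ee_rot: [1.0, -0.002, -0.001, 0.0]
contact_force: [-0.5, 0.5, -0.9]
gripper_width: 42.5
grasp_force: 61.0
```

Emit:
step_arm:
  motion:
    - {"slide": [9, 9, 4], "dr": [0, 0, 0], "jaw": 38}
    - {"slide": [9, 9, 25], "dr": [0, 0, 0], "jaw": 38}
    - {"slide": [9, 9, 60], "dr": [0, 0, 0], "jaw": 38}
    - {"slide": [9, 9, 85], "dr": [0, 0, 0], "jaw": 38}
    - {"slide": [9, 9, 95], "dr": [0, 0, 0], "jaw": 38}
    - {"slide": [9, 9, 98], "dr": [0, 0, 0], "jaw": 38}
    - {"slide": [9, 9, 99], "dr": [0, 0, 0], "jaw": 38}
    - {"slide": [9, 9, 99], "dr": [0, 0, 0], "jaw": 38}

```text
clock: 5.2
position: [669.3, 7.7, 22.8]
ee_rot: [1.0, -0.001, 0.0, 0.0]
contact_force: [-3.9, 1.0, 5.2]
gripper_width: 42.6
grasp_force: 61.5
```

Emit:
step_arm:
  motion:
    - {"slide": [0, 0, 0], "dr": [0, 0, 0], "jaw": 70}
    - {"slide": [0, 0, 0], "dr": [0, 0, 0], "jaw": 70}
    - {"slide": [0, 0, 0], "dr": [0, 0, 0], "jaw": 70}
    - {"slide": [0, 0, -10], "dr": [0, 0, 0], "jaw": 85}
    - {"slide": [0, 0, -40], "dr": [0, 0, 0], "jaw": 85}
    - {"slide": [0, 0, -85], "dr": [0, 0, 0], "jaw": 85}
    - {"slide": [0, 0, -125], "dr": [0, 0, 0], "jaw": 85}
    - {"slide": [0, 0, -140], "dr": [0, 0, 0], "jaw": 85}

```text
clock: 6.2
position: [671.0, 7.5, 165.3]
ee_rot: [1.0, -0.001, 0.003, -0.0]
contact_force: [-0.2, 0.4, -0.2]
gripper_width: 85.0
grasp_force: 0.0
```

Run:
```python
from h import *
plan((419,150,160,0))
look("w3")
```

```text
at [671.    7.5 165.3] yaw -0.08357647444995554 j6 75.46259394984514 t 6.2 w 85.03599850659427
(419, 150, 160, 0) slide [-252.2 -142.1    3.9] dr [-0. -0. -0.]
```

View pics/w3.png

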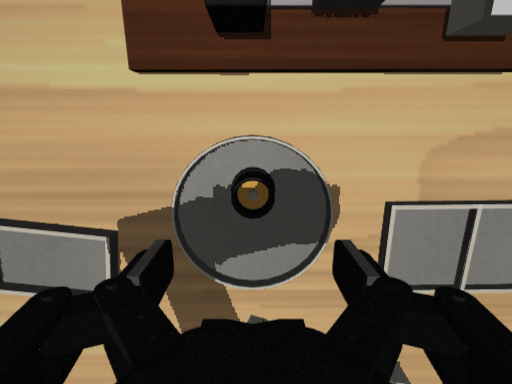

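Holder B stands in the dish, mouth at (253,193); the dish rim spans columns 174–331 and rows 136–288, so the holder's offset from the centre needs checking.

Run:
```python
from h import *
KM=cam("wrist",arm.read_state())
a=cast([[252.5,136],[252.5,288],[174,212],[331,212]],20,KM);print(a,a[:2].mean(0),a[2:].mean(0))
print("holder rim",cast([[253,172],[253,218],[253,194]],49,KM))
print("tray2",cast([[386,203],[476,207],[466,290],[382,290]],16,KM))
```

```text
[[725.9  10.1  20. ]
 [545.7  10.6  20. ]
 [643.1  98.2  20. ]
 [642.7 -77.5  20. ]] [635.8  10.3  20. ] [642.9  10.3  20. ]
holder rim [[693.3   9.7  49. ]
 [646.2   9.8  49. ]
 [671.3   9.7  49. ]]
tray2 [[ 651.8 -139.8   16. ]
 [ 646.9 -242.    16. ]
 [ 539.6 -252.8   16. ]
 [ 539.8 -149.2   16. ]]
```

Emit:
step_arm:
  motion:
    - {"slide": [-20, -11, 0], "dr": [0, 0, 0], "jaw": 85}
    - {"slide": [-58, -32, 0], "dr": [0, 0, 0], "jaw": 85}
    - {"slide": [-100, -56, 0], "dr": [0, 0, 0], "jaw": 85}
    - {"slide": [-145, -82, 0], "dr": [0, 0, 0], "jaw": 85}
    - {"slide": [-190, -107, 0], "dr": [0, 0, 0], "jaw": 85}
    - {"slide": [-230, -130, 0], "dr": [0, 0, 0], "jaw": 85}
    - {"slide": [-251, -142, 0], "dr": [0, 0, 0], "jaw": 85}
    - {"slide": [-251, -142, 0], "dr": [0, 0, 0], "jaw": 85}

```text
clock: 7.25
position: [417.2, 149.9, 160.7]
ee_rot: [1.0, 0.0, -0.001, 0.0]
contact_force: [-0.3, -0.0, -0.1]
gripper_width: 84.9
grasp_force: 0.0
```

Run:
```python
from h import *
im,KM=look("w4")
dark=(im.max(2)<45)
for c in blobs(dark[:225],300):
    x,y,w,h=cv2.boundingRect(c);print((x,y,w,h),"rim ctr",cast([x+w/2,y+h-22],44,KM)[0])
plan((420,149,16,0))
```

```text
(233, 160, 45, 51) rim ctr [421.4 149.5  44. ]
(390, 150, 36, 25) rim ctr [456.5   5.   44. ]
(313, 0, 109, 63) rim ctr [551.3  54.4  44. ]
(63, 0, 15, 57) rim ctr [555.9 306.4  44. ]
at [418.2 149.8 160.8] yaw -0.015965530909037455 j6 49.19984616657394 t 7.3 w 84.58535538002474
(420, 149, 16, 0) slide [  1.9   0.7 144.8] dr [ 0.  0. -0.]
```

Consistent: the rim centre is at (421,149).

Emit:
step_arm:
  motion:
    - {"slide": [3, 0, 20], "dr": [0, 0, 0], "jaw": 85}
    - {"slide": [3, 0, 55], "dr": [0, 0, 0], "jaw": 85}
    - {"slide": [3, 0, 95], "dr": [0, 0, 0], "jaw": 85}
    - {"slide": [3, 0, 128], "dr": [0, 0, 0], "jaw": 85}
    - {"slide": [3, 0, 143], "dr": [0, 0, 0], "jaw": 85}
    - {"slide": [3, 0, 144], "dr": [0, 0, 0], "jaw": 85}
    - {"slide": [3, 0, 144], "dr": [0, 0, 0], "jaw": 38}
    - {"slide": [3, 0, 144], "dr": [0, 0, 0], "jaw": 38}

```text
clock: 8.3
position: [422.4, 150.1, 18.0]
ee_rot: [1.0, -0.001, 0.001, -0.001]
contact_force: [-0.6, -1.5, 0.3]
gripper_width: 50.7
grasp_force: 0.0
```

Emit:
step_arm:
  motion:
    - {"slide": [0, 0, 0], "dr": [0, 0, 0], "jaw": 38}
    - {"slide": [0, 0, 0], "dr": [0, 0, 0], "jaw": 38}
    - {"slide": [0, 0, 0], "dr": [0, 0, 0], "jaw": 38}
    - {"slide": [0, 0, -5], "dr": [0, 0, 0], "jaw": 38}
    - {"slide": [0, 0, -30], "dr": [0, 0, 0], "jaw": 38}
    - {"slide": [0, 0, -70], "dr": [0, 0, 0], "jaw": 38}
    - {"slide": [0, 0, -100], "dr": [0, 0, 0], "jaw": 38}
    - {"slide": [0, 0, -104], "dr": [0, 0, 0], "jaw": 38}

```text
clock: 9.3
position: [422.6, 150.6, 123.5]
ee_rot: [1.0, -0.001, 0.002, -0.002]
contact_force: [0.1, 0.6, -2.0]
gripper_width: 42.1
grasp_force: 60.8
```

Run:
```python
from h import *
plan((592,10,120,0),(592,10,23,0))
```

```text
at [422.6 150.6 123.5] yaw -0.08740778322433446 j6 49.43189758181597 t 9.3 w 42.1468362269878
(592, 10, 120, 0) slide [169.6 140.4   3.7] dr [-0. -0. -0.]
(592, 10, 23, 0) slide [169.2 140.7 100.7] dr [-0. -0. -0.]
```

Emit:
step_arm:
  motion:
    - {"slide": [15, 12, 0], "dr": [0, 0, 0], "jaw": 38}
    - {"slide": [45, 37, 0], "dr": [0, 0, 0], "jaw": 38}
    - {"slide": [80, 66, 0], "dr": [0, 0, 0], "jaw": 38}
    - {"slide": [115, 95, 0], "dr": [0, 0, 0], "jaw": 38}
    - {"slide": [145, 120, 0], "dr": [0, 0, 0], "jaw": 38}
    - {"slide": [163, 135, 0], "dr": [0, 0, 0], "jaw": 38}
    - {"slide": [169, 141, 0], "dr": [0, 0, 0], "jaw": 38}
    - {"slide": [169, 141, 0], "dr": [0, 0, 0], "jaw": 38}

```text
clock: 10.3
position: [589.7, 8.4, 120.3]
ee_rot: [1.0, -0.001, -0.001, 0.0]
contact_force: [-0.2, -0.7, 0.0]
gripper_width: 41.7
grasp_force: 60.9
```

Emit:
step_arm:
  motion:
    - {"slide": [0, 0, 5], "dr": [0, 0, 0], "jaw": 38}
    - {"slide": [0, 0, 25], "dr": [0, 0, 0], "jaw": 38}
    - {"slide": [0, 0, 60], "dr": [0, 0, 0], "jaw": 38}
    - {"slide": [0, 0, 85], "dr": [0, 0, 0], "jaw": 38}
    - {"slide": [0, 0, 95], "dr": [0, 0, 0], "jaw": 38}
    - {"slide": [0, 0, 98], "dr": [0, 0, 0], "jaw": 38}
    - {"slide": [0, 0, 98], "dr": [0, 0, 0], "jaw": 38}
    - {"slide": [0, 0, 98], "dr": [0, 0, 0], "jaw": 38}

```text
clock: 11.3
position: [591.3, 8.8, 24.3]
ee_rot: [1.0, -0.001, 0.001, -0.0]
contact_force: [0.5, -0.7, -0.3]
gripper_width: 42.3
grasp_force: 60.8
```

Emit:
step_arm:
  motion:
    - {"slide": [0, 0, 0], "dr": [0, 0, 0], "jaw": 70}
    - {"slide": [0, 0, 0], "dr": [0, 0, 0], "jaw": 70}
    - {"slide": [0, 0, 0], "dr": [0, 0, 0], "jaw": 70}
    - {"slide": [0, 0, -10], "dr": [0, 0, 0], "jaw": 85}
    - {"slide": [0, 0, -40], "dr": [0, 0, 0], "jaw": 85}
    - {"slide": [0, 0, -85], "dr": [0, 0, 0], "jaw": 85}
    - {"slide": [0, 0, -125], "dr": [0, 0, 0], "jaw": 85}
    - {"slide": [0, 0, -140], "dr": [0, 0, 0], "jaw": 85}

```text
clock: 12.3
position: [591.9, 8.7, 167.0]
ee_rot: [1.0, -0.001, 0.003, -0.001]
contact_force: [-0.1, 0.5, -0.6]
gripper_width: 85.0
grasp_force: 0.0
```

Run:
```python
from h import *
look("w5")
plan((445,11,165,-22))
```

```text
at [592.1   8.7 167.6] yaw -0.0739327469424338 j6 73.37825135522762 t 12.35 w 85.05820114950099
(445, 11, 165, -22) slide [-147.1   -2.1    1.6] dr [-0.  -0.1  2.7]
```

View pics/w5.png

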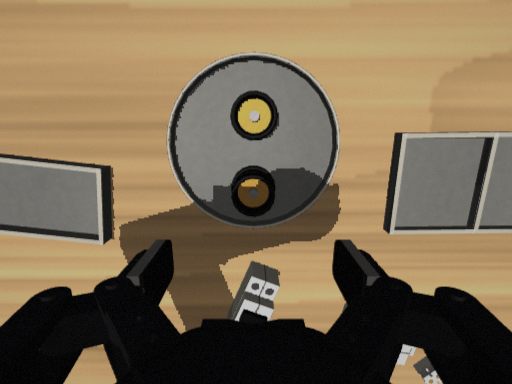

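Both lampholders stand upright in the dish, at (254,115) and (253,190). The near breaker starts at (262,270).

Emit:
step_arm:
  motion:
    - {"slide": [-12, 0, 0], "dr": [0, 0, 0.3], "jaw": 85}
    - {"slide": [-38, 0, 0], "dr": [0, 0, 0.8], "jaw": 85}
    - {"slide": [-70, -1, 0], "dr": [0, 0, 1.4], "jaw": 85}
    - {"slide": [-105, -2, 0], "dr": [0, 0, 2.0], "jaw": 85}
    - {"slide": [-132, -2, 0], "dr": [0, 0, 2.5], "jaw": 85}
    - {"slide": [-147, -2, 0], "dr": [0, 0, 2.75], "jaw": 85}
    - {"slide": [-147, -2, 0], "dr": [0, 0, 2.75], "jaw": 85}
    - {"slide": [-147, -2, 0], "dr": [0, 0, 2.75], "jaw": 85}

```text
clock: 13.35
position: [443.9, 10.8, 163.0]
ee_rot: [0.982, -0.191, -0.0, 0.0]
contact_force: [1.6, -0.8, 0.9]
gripper_width: 84.8
grasp_force: 0.0
```

Run:
```python
from h import *
look("w6")
plan((445,11,15,-22))
```

```text
at [444.1  10.8 163. ] yaw -22.081363235060596 j6 45.43252878054287 t 13.4 w 85.04069493517092
(445, 11, 15, -22) slide [  0.8  -0.5 148. ] dr [ 0.  0. -0.]
```

View pics/w6.png

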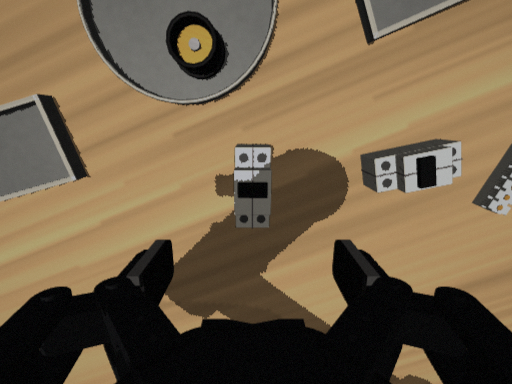

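Breaker A is upright in the image (columns 235–271, rows 144–228, toggle at (253,190)), so the tool is aligned with it. Breaker B's toggle is at (427,172).

Run:
```python
from h import *
KM=cam("wrist",arm.read_state())
e=cast([[253,144],[253,228]],38,KM);print(e,e.mean(0),cast([253,190],60,KM))
b=cast([[427,172]],60,KM);print(b)
n=cast([[398,158],[453,147],[458,184],[404,192]],54,KM);print("noseB",n,n.mean(0))
m=e.mean(0);plan((m[0],m[1],15,-22))
```

```text
[[487.8  -4.8  38. ]
 [406.8  28.2  38. ]] [447.3  11.7  38. ] [[450.4  10.5  60. ]]
[[ 406.1 -143.3   60. ]]
noseB [[ 426.7 -124.5   54. ]
 [ 417.6 -173.5   54. ]
 [ 381.1 -171.3   54. ]
 [ 392.7 -121.9   54. ]] [ 404.5 -147.8   54. ]
at [444.1  10.8 163. ] yaw -22.081363235060596 j6 45.43252878054287 t 13.4 w 85.04069493517092
(np.float64(447.29223722623783), np.float64(11.700158198546166), 15, -22) slide [  2.7  -2.  148. ] dr [ 0.  0. -0.]
```

Emit:
step_arm:
  motion:
    - {"slide": [4, -1, 20], "dr": [0, 0, 0], "jaw": 85}
    - {"slide": [4, -1, 55], "dr": [0, 0, 0], "jaw": 85}
    - {"slide": [4, -1, 95], "dr": [0, 0, 0], "jaw": 85}
    - {"slide": [4, -1, 130], "dr": [0, 0, 0], "jaw": 85}
    - {"slide": [4, -1, 145], "dr": [0, 0, 0], "jaw": 85}
    - {"slide": [4, -1, 147], "dr": [0, 0, 0], "jaw": 85}
    - {"slide": [4, -1, 147], "dr": [0, 0, 0], "jaw": 30}
    - {"slide": [4, -1, 147], "dr": [0, 0, 0], "jaw": 30}

```text
clock: 14.4
position: [448.4, 10.4, 17.0]
ee_rot: [0.981, -0.192, 0.001, -0.0]
contact_force: [-0.1, -0.5, 1.7]
gripper_width: 51.2
grasp_force: 0.0
```

Emit:
step_arm:
  motion:
    - {"slide": [0, 0, 0], "dr": [0, 0, 0], "jaw": 30}
    - {"slide": [0, 0, 0], "dr": [0, 0, 0], "jaw": 30}
    - {"slide": [0, 0, 0], "dr": [0, 0, 0], "jaw": 30}
    - {"slide": [0, 0, 0], "dr": [0, 0, 0], "jaw": 30}
    - {"slide": [0, 0, -20], "dr": [0, 0, 0], "jaw": 30}
    - {"slide": [0, 0, -55], "dr": [0, 0, 0], "jaw": 30}
    - {"slide": [0, 0, -85], "dr": [0, 0, 0], "jaw": 30}
    - {"slide": [0, 0, -90], "dr": [0, 0, 0], "jaw": 30}

```text
clock: 15.4
position: [448.3, 10.5, 107.8]
ee_rot: [0.981, -0.192, 0.002, -0.001]
contact_force: [-0.4, -0.3, -2.4]
gripper_width: 35.4
grasp_force: 60.1
```

Run:
```python
from h import *
plan((593,-199,108,0),(593,-199,24,0))
```

```text
at [448.3  10.5 107.8] yaw -22.1052012906647 j6 45.68850620149598 t 15.4 w 35.37610509567113
(593, -199, 108, 0) slide [212.9 139.7  -0. ] dr [-0.  -0.  -2.8]
(593, -199, 24, 0) slide [212.6 139.9  84. ] dr [-0.  -0.  -2.8]
```

Emit:
step_arm:
  motion:
    - {"slide": [15, 10, 0], "dr": [0, 0, -0.2], "jaw": 30}
    - {"slide": [48, 31, 0], "dr": [0, 0, -0.6], "jaw": 30}
    - {"slide": [85, 56, 0], "dr": [0, 0, -1.1], "jaw": 30}
    - {"slide": [125, 82, 0], "dr": [0, 0, -1.6], "jaw": 30}
    - {"slide": [165, 108, 0], "dr": [0, 0, -2.2], "jaw": 30}
    - {"slide": [197, 129, 0], "dr": [0, 0, -2.6], "jaw": 30}
    - {"slide": [213, 140, 0], "dr": [0, 0, -2.8], "jaw": 30}
    - {"slide": [213, 140, 0], "dr": [0, 0, -2.8], "jaw": 30}

```text
clock: 16.4
position: [591.5, -200.5, 103.6]
ee_rot: [1.0, 0.001, -0.002, -0.0]
contact_force: [-0.1, -0.0, -2.7]
gripper_width: 35.5
grasp_force: 60.2
```

Run:
```python
from h import *
look("w7")
plan((593,-199,23,0))
```

```text
at [ 591.  -199.7  104. ] yaw 0.19133253650335647 j6 94.07864061697823 t 16.45 w 35.509570809045414
(593, -199, 23, 0) slide [ 2.3 -0.6 81. ] dr [-0.  0.  0.]
```

View pics/w7.png

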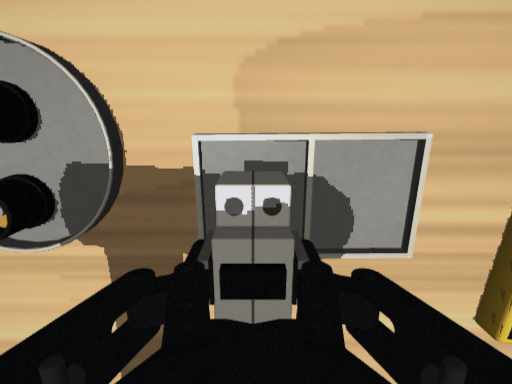

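The breaker hangs level over the left bay. The tray rim corners are at (193,134), (432,132) and (413,258), and the divider top is at (311,138).

Run:
```python
from h import *
KM=cam("wrist",arm.read_state())
p=cast([[193,134],[432,132],[413,258],[311,138]],16,KM);print(p)
print("ctr x",(p[1,0]+p[2,0])/2,"y",(p[0,1]+p[1,1])/2)
print("breaker far end bottom/top edge",cast([[253,183]],125,KM),cast([[253,172]],88,KM))
```

```text
[[ 649.  -147.7   16. ]
 [ 651.  -344.6   16. ]
 [ 535.7 -348.    16. ]
 [ 645.9 -245.3   16. ]]
ctr x 593.3584191692348 y -246.19778792687026
breaker far end bottom/top edge [[ 632.7 -197.3  125. ]] [[ 630.8 -197.3   88. ]]
```

Emit:
step_arm:
  motion:
    - {"slide": [2, -1, 5], "dr": [0, 0, 0], "jaw": 30}
    - {"slide": [3, -1, 25], "dr": [0, 0, 0], "jaw": 30}
    - {"slide": [3, -1, 50], "dr": [0, 0, 0], "jaw": 30}
    - {"slide": [3, -1, 70], "dr": [0, 0, 0], "jaw": 30}
    - {"slide": [3, -1, 78], "dr": [0, 0, 0], "jaw": 30}
    - {"slide": [3, -1, 81], "dr": [0, 0, 0], "jaw": 30}
    - {"slide": [3, -1, 81], "dr": [0, 0, 0], "jaw": 30}
    - {"slide": [3, -1, 81], "dr": [0, 0, 0], "jaw": 30}

```text
clock: 17.45
position: [595.8, -198.7, 26.2]
ee_rot: [1.0, 0.003, 0.001, 0.0]
contact_force: [0.8, 0.2, -1.9]
gripper_width: 35.0
grasp_force: 60.2
```

Emit:
step_arm:
  motion:
    - {"slide": [0, 0, 0], "dr": [0, 0, 0], "jaw": 50}
    - {"slide": [0, 0, 0], "dr": [0, 0, 0], "jaw": 50}
    - {"slide": [0, 0, 0], "dr": [0, 0, 0], "jaw": 50}
    - {"slide": [0, 0, -10], "dr": [0, 0, 0], "jaw": 50}
    - {"slide": [0, 0, -40], "dr": [0, 0, 0], "jaw": 60}
    - {"slide": [0, 0, -85], "dr": [0, 0, 0], "jaw": 85}
    - {"slide": [0, 0, -125], "dr": [0, 0, 0], "jaw": 85}
    - {"slide": [0, 0, -140], "dr": [0, 0, 0], "jaw": 85}

```text
clock: 18.45
position: [596.7, -198.9, 169.2]
ee_rot: [1.0, 0.003, 0.003, 0.001]
contact_force: [0.6, 0.1, -0.2]
gripper_width: 85.3
grasp_force: 0.0
```

Run:
```python
from h import *
im,KM=look("w8")
plan((404,-148,165,-100))
```

```text
at [ 596.9 -199.   169.8] yaw 0.3283046810891151 j6 94.00373246413618 t 18.5 w 85.16165414920127
(404, -148, 165, -100) slide [-192.6  -52.1    3.4] dr [-0.  -0.  12.5]
```

Emit:
step_arm:
  motion:
    - {"slide": [-15, -4, 0], "dr": [0, 0, 0.8], "jaw": 85}
    - {"slide": [-45, -12, 0], "dr": [0, 0, 2.0], "jaw": 85}
    - {"slide": [-80, -22, 0], "dr": [0, 0, 3.2], "jaw": 85}
    - {"slide": [-115, -31, 0], "dr": [0, 0, 4.4], "jaw": 85}
    - {"slide": [-150, -41, 0], "dr": [0, 0, 5.6], "jaw": 85}
    - {"slide": [-178, -48, 0], "dr": [0, 0, 6.8], "jaw": 85}
    - {"slide": [-192, -52, 3], "dr": [0, 0, 8.0], "jaw": 85}
    - {"slide": [-192, -52, 3], "dr": [0, 0, 9.0], "jaw": 85}

```text
clock: 19.5
position: [400.7, -147.4, 161.2]
ee_rot: [0.809, -0.588, -0.001, 0.001]
contact_force: [0.3, -0.1, 0.7]
gripper_width: 84.7
grasp_force: 0.0
```

Emit:
step_arm:
  motion:
    - {"slide": [0, 0, 0], "dr": [0, 0, 1], "jaw": 85}
    - {"slide": [0, 0, 0], "dr": [0, 0, 2], "jaw": 85}
    - {"slide": [0, 0, 0], "dr": [0, 0, 3], "jaw": 85}
    - {"slide": [0, 0, 0], "dr": [0, 0, 3.5], "jaw": 85}
    - {"slide": [0, 0, 0], "dr": [0, 0, 3.5], "jaw": 85}
    - {"slide": [0, 0, 0], "dr": [0, 0, 3.5], "jaw": 85}
    - {"slide": [0, 0, 0], "dr": [0, 0, 3.5], "jaw": 85}
    - {"slide": [0, 0, 0], "dr": [0, 0, 3.5], "jaw": 85}

```text
clock: 20.5
position: [403.0, -147.7, 162.3]
ee_rot: [-0.645, 0.764, 0.0, -0.0]
contact_force: [0.4, -0.3, -0.4]
gripper_width: 84.9
grasp_force: 0.0
```

Run:
```python
from h import *
a=cv2.imread("pics/w8.png")
im,KM=look("w9");plan((404,-148,17,-100))
cv2.imwrite("pics/pair.png",np.vstack([a[60:330],im[60:330]]))
```

```text
at [ 403.  -147.7  162.3] yaw -99.68710892541381 j6 -11.420621320420329 t 20.55 w 84.89200173120001
(404, -148, 17, -100) slide [  0.2  -1.  145.3] dr [-0.  0.  0.]
```

View pics/pair.png

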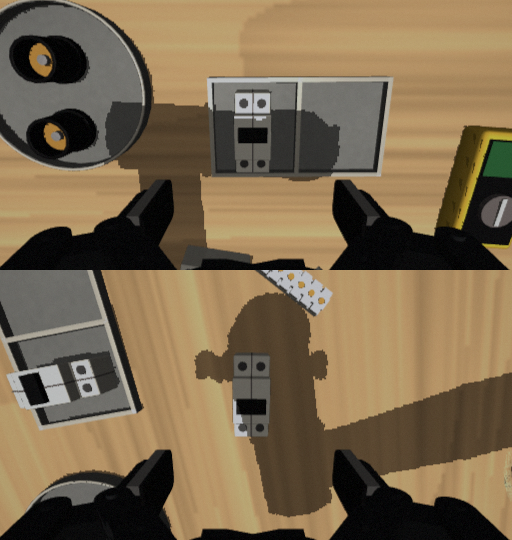

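Top: breaker A stands inside the left bay. Bottom: breaker B is straight under the tool, at full-picture rows 143–227 and columns 234–270, nearly the same as breaker A's view before its grasp.

Emit:
step_arm:
  motion:
    - {"slide": [4, -1, 20], "dr": [0, 0, 0], "jaw": 85}
    - {"slide": [4, -1, 55], "dr": [0, 0, 0], "jaw": 85}
    - {"slide": [4, -1, 95], "dr": [0, 0, 0], "jaw": 85}
    - {"slide": [4, -1, 130], "dr": [0, 0, 0], "jaw": 85}
    - {"slide": [4, -1, 144], "dr": [0, 0, 0], "jaw": 85}
    - {"slide": [4, -1, 146], "dr": [0, 0, 0], "jaw": 85}
    - {"slide": [4, -1, 146], "dr": [0, 0, 0], "jaw": 30}
    - {"slide": [4, -1, 146], "dr": [0, 0, 0], "jaw": 30}

```text
clock: 21.55
position: [404.0, -151.8, 17.1]
ee_rot: [-0.645, 0.764, -0.001, 0.001]
contact_force: [0.4, -0.6, 0.3]
gripper_width: 50.9
grasp_force: 0.0
```

Emit:
step_arm:
  motion:
    - {"slide": [0, 0, 0], "dr": [0, 0, 0], "jaw": 30}
    - {"slide": [0, 0, 0], "dr": [0, 0, 0], "jaw": 30}
    - {"slide": [0, 0, 0], "dr": [0, 0, 0], "jaw": 30}
    - {"slide": [0, 0, 0], "dr": [0, 0, 0], "jaw": 30}
    - {"slide": [0, 0, -20], "dr": [0, 0, 0], "jaw": 30}
    - {"slide": [0, 0, -55], "dr": [0, 0, 0], "jaw": 30}
    - {"slide": [0, 0, -100], "dr": [0, 0, 0], "jaw": 30}
    - {"slide": [0, 0, -120], "dr": [0, 0, 0], "jaw": 30}

```text
clock: 22.55
position: [403.9, -151.7, 138.4]
ee_rot: [-0.645, 0.764, -0.001, 0.001]
contact_force: [0.5, 0.1, -2.5]
gripper_width: 35.6
grasp_force: 60.5
```

Run:
```python
from h import *
plan((593,-296,130,-180),(593,-296,24,-180))
```

```text
at [ 403.9 -151.7  138.4] yaw -99.70049762507428 j6 -10.839452331316243 t 22.55 w 35.606563231634986
(593, -296, 130, -180) slide [ 110.3 -210.7    9. ] dr [-0.  0. 10.]
(593, -296, 24, -180) slide [ 110.4 -210.3  115. ] dr [-0.  0. 10.]
```

Emit:
step_arm:
  motion:
    - {"slide": [10, -19, 0], "dr": [0, 0, 0.9], "jaw": 30}
    - {"slide": [25, -48, 0], "dr": [0, 0, 2.2], "jaw": 30}
    - {"slide": [42, -80, 0], "dr": [0, 0, 3.5], "jaw": 30}
    - {"slide": [59, -113, 0], "dr": [0, 0, 4.8], "jaw": 30}
    - {"slide": [75, -144, 0], "dr": [0, 0, 6.1], "jaw": 30}
    - {"slide": [91, -174, 0], "dr": [0, 0, 7.4], "jaw": 30}
    - {"slide": [103, -197, 0], "dr": [0, 0, 8.7], "jaw": 30}
    - {"slide": [110, -210, 4], "dr": [0, 0, 9.7], "jaw": 30}

```text
clock: 23.55
position: [592.1, -296.1, 131.1]
ee_rot: [-0.021, 1.0, 0.0, -0.001]
contact_force: [-0.6, 0.2, -2.8]
gripper_width: 35.7
grasp_force: 60.3
```

Emit:
step_arm:
  motion:
    - {"slide": [0, 0, 5], "dr": [0, 0, 0.3], "jaw": 30}
    - {"slide": [0, 0, 15], "dr": [0, 0, 0.3], "jaw": 30}
    - {"slide": [0, 0, 30], "dr": [0, 0, 0.3], "jaw": 30}
    - {"slide": [0, 0, 40], "dr": [0, 0, 0.3], "jaw": 30}
    - {"slide": [0, 0, 44], "dr": [0, 0, 0.3], "jaw": 30}
    - {"slide": [0, 0, 44], "dr": [0, 0, 0.3], "jaw": 30}
    - {"slide": [0, 0, 44], "dr": [0, 0, 0.3], "jaw": 30}
    - {"slide": [0, 0, 44], "dr": [0, 0, 0.3], "jaw": 30}

```text
clock: 24.55
position: [592.1, -295.7, 88.9]
ee_rot: [-0.003, 1.0, -0.0, 0.001]
contact_force: [-0.3, -0.1, -2.2]
gripper_width: 35.4
grasp_force: 60.3
```

Run:
```python
from h import *
plan((593,-296,23.5,-180))
```

```text
at [ 592.1 -295.7   88.9] yaw -179.70030656453304 j6 -77.13868447241808 t 24.55 w 35.44123315587675
(593, -296, 23.5, -180) slide [-0.8 -0.3 65.4] dr [-0.  0.  0.]
```

Emit:
step_arm:
  motion:
    - {"slide": [-1, 0, 5], "dr": [0, 0, 0], "jaw": 30}
    - {"slide": [-1, 0, 25], "dr": [0, 0, 0], "jaw": 30}
    - {"slide": [-1, 0, 45], "dr": [0, 0, 0], "jaw": 30}
    - {"slide": [-1, 0, 60], "dr": [0, 0, 0], "jaw": 30}
    - {"slide": [-1, 0, 65], "dr": [0, 0, 0], "jaw": 30}
    - {"slide": [-1, 0, 67], "dr": [0, 0, 0], "jaw": 30}
    - {"slide": [-1, 0, 67], "dr": [0, 0, 0], "jaw": 30}
    - {"slide": [-1, 0, 67], "dr": [0, 0, 0], "jaw": 30}

```text
clock: 25.55
position: [593.2, -295.8, 22.3]
ee_rot: [-0.003, 1.0, -0.0, 0.001]
contact_force: [-1.6, 1.4, 2.3]
gripper_width: 35.4
grasp_force: 60.9
```

Emit:
step_arm:
  motion:
    - {"slide": [0, 0, 0], "dr": [0, 0, 0], "jaw": 50}
    - {"slide": [0, 0, 0], "dr": [0, 0, 0], "jaw": 50}
    - {"slide": [0, 0, 0], "dr": [0, 0, 0], "jaw": 50}
    - {"slide": [0, 0, -10], "dr": [0, 0, 0], "jaw": 50}
    - {"slide": [0, 0, -40], "dr": [0, 0, 0], "jaw": 60}
    - {"slide": [0, 0, -85], "dr": [0, 0, 0], "jaw": 85}
    - {"slide": [0, 0, -125], "dr": [0, 0, 0], "jaw": 85}
    - {"slide": [0, 0, -140], "dr": [0, 0, 0], "jaw": 85}

```text
clock: 26.55
position: [594.2, -296.1, 165.4]
ee_rot: [-0.003, 1.0, -0.001, 0.003]
contact_force: [-0.8, 0.6, 0.1]
gripper_width: 85.3
grasp_force: 0.0
```

Run:
```python
from h import *
look("w10")
plan((351,-262,150,135),(351,-262,150,-45))
```

```text
at [ 594.4 -296.2  166. ] yaw -179.67833669337685 j6 -77.16054314038391 t 26.6 w 84.89297906790962
(351, -262, 150, 135) slide [243.3  35.6  14.3] dr [0.  0.1 5.7]
(351, -262, 150, -45) slide [243.3  35.6  14.3] dr [ -0.1   0.  -16.8]
```

View pics/w10.png

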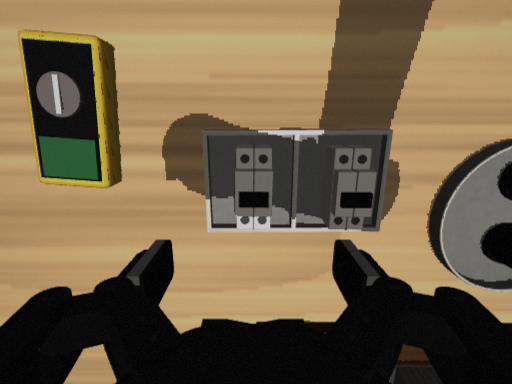

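Both breakers stand in their bays, toggles at (253,199) and (356,199). The meter is undisturbed at left.

Emit:
step_arm:
  motion:
    - {"slide": [20, 3, 1], "dr": [0, 0, 0.5], "jaw": 85}
    - {"slide": [55, 8, 3], "dr": [0, 0, 1.3], "jaw": 85}
    - {"slide": [97, 14, 5], "dr": [0, 0, 2.3], "jaw": 85}
    - {"slide": [140, 20, 8], "dr": [0, 0, 3.3], "jaw": 85}
    - {"slide": [183, 27, 11], "dr": [0, 0, 4.3], "jaw": 85}
    - {"slide": [222, 33, 13], "dr": [0, 0, 5.2], "jaw": 85}
    - {"slide": [243, 36, 14], "dr": [0, 0, 5.65], "jaw": 85}
    - {"slide": [243, 36, 14], "dr": [0, 0, 5.65], "jaw": 85}

```text
clock: 27.6
position: [347.7, -260.4, 146.6]
ee_rot: [0.382, 0.924, 0.0, -0.001]
contact_force: [-0.2, 0.2, 0.2]
gripper_width: 85.2
grasp_force: 0.0
```

Run:
```python
from h import *
look("w11")
plan((351,-262,4,135))
```

```text
at [ 349.3 -260.8  147. ] yaw 135.14302823432882 j6 -119.61215225604931 t 27.65 w 85.14772125528597
(351, -262, 4, 135) slide [ -2.1   0.5 143. ] dr [-0. -0.  0.]
```

View pics/w11.png

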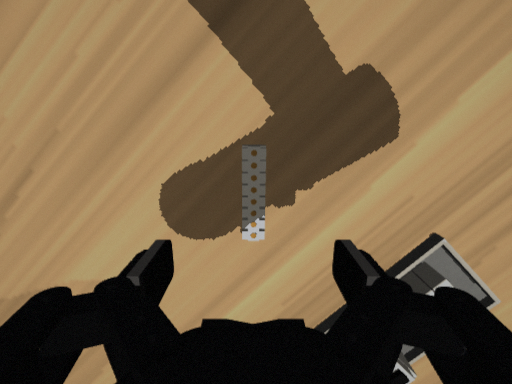

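The strip is aligned with the tool: columns 242–266, rows 145–241.

Run:
```python
from h import *
KM=cam("wrist",arm.read_state())
e=cast([[254,145],[254,241]],22,KM);m=e.mean(0);print(e,np.linalg.norm(e[0]-e[1]))
plan((m[0],m[1],4,135))
```

```text
[[ 317.6 -225.    22. ]
 [ 389.5 -296.5   22. ]] 101.36624218146771
at [ 349.3 -260.8  147. ] yaw 135.14302823432882 j6 -119.61215225604931 t 27.65 w 85.14772125528597
(np.float64(353.57931206834473), np.float64(-260.7361247485141), 4, 135) slide [ -3.1   3.2 143. ] dr [-0. -0.  0.]
```

Emit:
step_arm:
  motion:
    - {"slide": [-2, 2, 20], "dr": [0, 0, 0], "jaw": 85}
    - {"slide": [-3, 2, 55], "dr": [0, 0, 0], "jaw": 85}
    - {"slide": [-3, 2, 95], "dr": [0, 0, 0], "jaw": 70}
    - {"slide": [-3, 2, 120], "dr": [0, 0, 0], "jaw": 60}
    - {"slide": [-3, 2, 130], "dr": [0, 0, 0], "jaw": 50}
    - {"slide": [-3, 2, 134], "dr": [0, 0, 0], "jaw": 50}
    - {"slide": [-3, 2, 134], "dr": [0, 0, 0], "jaw": 50}
    - {"slide": [-3, 2, 134], "dr": [0, 0, 0], "jaw": 50}

```text
clock: 28.65
position: [353.9, -261.8, 14.1]
ee_rot: [0.382, 0.924, 0.0, 0.001]
contact_force: [0.3, -0.4, -0.8]
gripper_width: 49.9
grasp_force: 0.0
```

Run:
```python
from h import *
plan((352.5,-261,4,135))
```

```text
at [ 353.9 -261.8   14.1] yaw 135.11404913587492 j6 -119.69259605810458 t 28.65 w 49.945539171607805
(352.5, -261, 4, 135) slide [ 1.5 -0.4 10.1] dr [0. 0. 0.]
```

Emit:
step_arm:
  motion:
    - {"slide": [0, 0, 5], "dr": [0, 0, 0], "jaw": 50}
    - {"slide": [0, 0, 10], "dr": [0, 0, 0], "jaw": 50}
    - {"slide": [0, 0, 10], "dr": [0, 0, 0], "jaw": 18}
    - {"slide": [0, 0, 10], "dr": [0, 0, 0], "jaw": 18}
    - {"slide": [0, 0, 10], "dr": [0, 0, 0], "jaw": 18}
    - {"slide": [0, 0, 10], "dr": [0, 0, 0], "jaw": 18}
    - {"slide": [0, 0, 10], "dr": [0, 0, 0], "jaw": 18}
    - {"slide": [0, 0, 10], "dr": [0, 0, 0], "jaw": 18}

```text
clock: 29.65
position: [353.2, -261.6, 3.4]
ee_rot: [0.382, 0.924, -0.0, 0.0]
contact_force: [0.4, 0.6, 2.0]
gripper_width: 23.0
grasp_force: 58.9
```

Emit:
step_arm:
  motion:
    - {"slide": [0, 0, -5], "dr": [0, 0, 0], "jaw": 18}
    - {"slide": [0, 0, -20], "dr": [0, 0, 0], "jaw": 18}
    - {"slide": [0, 0, -50], "dr": [0, 0, 0], "jaw": 18}
    - {"slide": [0, 0, -80], "dr": [0, 0, 0], "jaw": 18}
    - {"slide": [0, 0, -110], "dr": [0, 0, 0], "jaw": 18}
    - {"slide": [0, 0, -130], "dr": [0, 0, 0], "jaw": 18}
    - {"slide": [0, 0, -136], "dr": [0, 0, 0], "jaw": 18}
    - {"slide": [0, 0, -136], "dr": [0, 0, 0], "jaw": 18}

```text
clock: 30.65
position: [352.8, -261.4, 139.1]
ee_rot: [0.382, 0.924, 0.0, -0.0]
contact_force: [0.6, 0.3, -0.6]
gripper_width: 22.5
grasp_force: 58.8
```

Run:
```python
from h import *
plan((460,0,140,-160),(577,254,140,-96.6))
```

```text
at [ 352.8 -261.4  139.1] yaw 135.08901032103938 j6 -119.69367228924663 t 30.65 w 22.542253318469957
(460, 0, 140, -160) slide [108.6 260.8  -0.8] dr [ 0.  -0.  -8.1]
(577, 254, 140, -96.6) slide [205.1 523.3  -0.7] dr [  0.   0. -16.]
```

Emit:
step_arm:
  motion:
    - {"slide": [8, 20, 0], "dr": [0, 0, -0.6], "jaw": 18}
    - {"slide": [23, 55, 0], "dr": [0, 0, -1.6], "jaw": 18}
    - {"slide": [38, 91, 0], "dr": [0, 0, -2.7], "jaw": 18}
    - {"slide": [53, 127, 0], "dr": [0, 0, -3.8], "jaw": 18}
    - {"slide": [68, 163, 0], "dr": [0, 0, -4.9], "jaw": 18}
    - {"slide": [83, 199, 0], "dr": [0, 0, -6.0], "jaw": 18}
    - {"slide": [98, 235, 0], "dr": [0, 0, -7.1], "jaw": 18}
    - {"slide": [108, 260, 0], "dr": [0, 0, -8.1], "jaw": 18}

```text
clock: 31.65
position: [459.9, 0.2, 138.0]
ee_rot: [-0.176, 0.984, -0.0, -0.001]
contact_force: [-0.3, 0.3, -0.9]
gripper_width: 22.8
grasp_force: 58.9
```

Run:
```python
from h import *
plan((577,254,130,-96.6))
```

```text
at [459.9   0.2 138. ] yaw -159.77173397985598 j6 -90.10580519570676 t 31.65 w 22.827964885861665
(577, 254, 130, -96.6) slide [-197.7  197.7    7.4] dr [ 0.  -0.  -7.9]
```

Emit:
step_arm:
  motion:
    - {"slide": [-15, 15, 0], "dr": [0, 0, -0.6], "jaw": 18}
    - {"slide": [-42, 42, 1], "dr": [0, 0, -1.6], "jaw": 18}
    - {"slide": [-71, 71, 2], "dr": [0, 0, -2.7], "jaw": 18}
    - {"slide": [-100, 100, 3], "dr": [0, 0, -3.8], "jaw": 18}
    - {"slide": [-130, 130, 4], "dr": [0, 0, -4.9], "jaw": 18}
    - {"slide": [-160, 160, 5], "dr": [0, 0, -6.0], "jaw": 18}
    - {"slide": [-185, 185, 6], "dr": [0, 0, -7.1], "jaw": 18}
    - {"slide": [-198, 198, 7], "dr": [0, 0, -7.9], "jaw": 18}

```text
clock: 32.65
position: [578.8, 253.7, 129.8]
ee_rot: [-0.665, 0.747, 0.0, -0.002]
contact_force: [0.2, -0.6, -0.2]
gripper_width: 22.7
grasp_force: 58.9
```

Emit:
step_arm:
  motion:
    - {"slide": [0, 0, 10], "dr": [0, 0, 0], "jaw": 18}
    - {"slide": [0, 0, 20], "dr": [0, 0, 0], "jaw": 18}
    - {"slide": [0, 0, 30], "dr": [0, 0, 0], "jaw": 18}
    - {"slide": [0, 0, 30], "dr": [0, 0, 0], "jaw": 18}
    - {"slide": [0, 0, 30], "dr": [0, 0, 0], "jaw": 18}
    - {"slide": [0, 0, 30], "dr": [0, 0, 0], "jaw": 18}
    - {"slide": [0, 0, 30], "dr": [0, 0, 0], "jaw": 18}
    - {"slide": [0, 0, 30], "dr": [0, 0, 0], "jaw": 18}

```text
clock: 33.65
position: [579.0, 252.5, 102.5]
ee_rot: [-0.663, 0.748, 0.0, 0.0]
contact_force: [-0.1, -0.2, -0.5]
gripper_width: 22.5
grasp_force: 58.9
```

Run:
```python
from h import *
look("w12")
plan((577,254,10,-96.6))
```

```text
at [579.  252.5 102.5] yaw -96.89991884042573 j6 -45.115330213146386 t 33.7 w 22.474669711369565
(577, 254, 10, -96.6) slide [-1.2  2.2 92.5] dr [-0.  0. -0.]
```

View pics/w12.png

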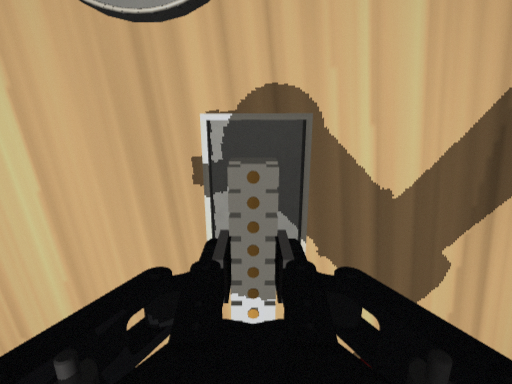

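The strip is held level over the long tray. The tray's far rim edge runs from (201,115) to (312,115).

Run:
```python
from h import *
s=arm.read_state();KM=cam("wrist",s)
p=cast([[201,115],[312,115]],20,KM)
x=R.from_quat(s["ee_rot"]).as_matrix()[:,0]
c=p.mean(0)-75*x;print(p,np.linalg.norm(p[0]-p[1]),"centre",c)
plan((c[0],c[1],9,-96.6))
```

```text
[[611.  177.4  20. ]
 [523.8 188.1  20. ]] 87.86368175391584 centre [576.4 257.2  20. ]
at [579.  252.5 102.5] yaw -96.89991884042573 j6 -45.115330213146386 t 33.7 w 22.474669711369565
(np.float64(576.4249260218388), np.float64(257.2179131463867), 9, -96.6) slide [-4.4  3.1 93.5] dr [-0.  0. -0.]
```

Emit:
step_arm:
  motion:
    - {"slide": [-3, 2, 10], "dr": [0, 0, 0], "jaw": 18}
    - {"slide": [-3, 2, 35], "dr": [0, 0, 0], "jaw": 18}
    - {"slide": [-3, 2, 60], "dr": [0, 0, 0], "jaw": 18}
    - {"slide": [-3, 2, 80], "dr": [0, 0, 0], "jaw": 18}
    - {"slide": [-3, 2, 88], "dr": [0, 0, 0], "jaw": 18}
    - {"slide": [-3, 2, 92], "dr": [0, 0, 0], "jaw": 18}
    - {"slide": [-3, 2, 93], "dr": [0, 0, 0], "jaw": 18}
    - {"slide": [-3, 2, 93], "dr": [0, 0, 0], "jaw": 18}

```text
clock: 34.7
position: [577.7, 255.9, 10.0]
ee_rot: [-0.663, 0.748, -0.0, 0.001]
contact_force: [-0.0, 0.8, -0.6]
gripper_width: 22.8
grasp_force: 58.9
```

Emit:
step_arm:
  motion:
    - {"slide": [0, 0, 0], "dr": [0, 0, 0], "jaw": 34}
    - {"slide": [0, 0, 0], "dr": [0, 0, 0], "jaw": 34}
    - {"slide": [0, 0, 0], "dr": [0, 0, 0], "jaw": 34}
    - {"slide": [0, 0, -8], "dr": [0, 0, 0], "jaw": 34}
    - {"slide": [0, 0, -35], "dr": [0, 0, 0], "jaw": 40}
    - {"slide": [0, 0, -80], "dr": [0, 0, 0], "jaw": 85}
    - {"slide": [0, 0, -125], "dr": [0, 0, 0], "jaw": 85}
    - {"slide": [0, 0, -150], "dr": [0, 0, 0], "jaw": 85}

```text
clock: 35.7
position: [578.3, 256.2, 163.1]
ee_rot: [-0.663, 0.748, -0.0, 0.002]
contact_force: [0.2, 0.4, -0.2]
gripper_width: 85.0
grasp_force: 0.0
```

Run:
```python
from h import *
im,KM=look("w13");t=optics.get_image("top")
t=cv2.resize(t[100:270,70:440],None,fx=1.4,fy=1.4)
w=np.zeros((384+t.shape[0],max(512,t.shape[1]),3),np.uint8);w[:384,:512]=im;w[384:,:t.shape[1]]=t
cv2.imwrite("pics/end.png",w[:600] if len(w)>600 else w);print(w.shape)
```

```text
(622, 518, 3)
```

View pics/end.png

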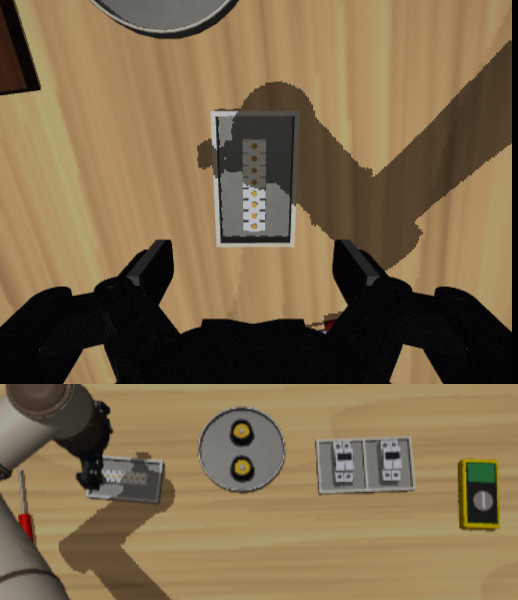

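The strip lies centred in the long tray at (254,185). The top view below it shows both lampholders in the dish, one breaker in each bay, and the meter and screwdriver in place. The gripper is clear.

```bash
python3 -c "
from bench import arm
print(arm.job_done())"
```

```text
the job is handed in; nothing more can be done
None
```

I handed the job in at about 36 s of the 131 s allowed: the last pictures show all five parts upright in their trays and the multimeter and screwdriver in place, but the hand-in call returned no verdict.

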